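# Switch off the tube roller mixer

### The job

Switch off the tube roller mixer: turn the bar-handled rotary switch on its control deck a quarter turn anticlockwise (seen from above), from in line with the rollers to across them, until it snaps fully home. A tube rack has been left standing on the deck in the way of that handle: take it off and stand it upright on the free floor of the white rack tray beside the mixer, without tipping it over or dropping it. Leave the round speed knob at its setting, the tubes lying on the rollers, and the pot and the wire rack on the bench where they are.

Things in the scene. Friction and masses are not known exactly. Their poses are not given: they have to be found in the camera images.
- mixer: White tube roller mixer, fixed to the bench. Origin: on the bench under the middle of its control deck, a flat-topped box 240 (x) by 150 (y) mm, 105 mm high. Six 30 mm rollers, 36 mm apart, tops 99 mm high, run from it along y, from y = -75 to -375 mm, to an end block 102 mm high that ends at y = -407. x across the rollers, z up.
- switch (a joint): Switch angle, rad: 0 = on (handle along mixer y; so at the start), 1.571 = off (along mixer x); grows anticlockwise seen from above. Rigid stops at both. An over-centre spring snaps it from the middle (0.785) to the nearer stop; leaving a stop takes about 0.25 N m (9 N at 28 mm from the axis), falling to nearly nothing at the middle. Axis upright, at mixer x = -18, y = 0 mm.
- handle_top (a point): Middle of the top of the switch's black bar handle, on its turning axis, 36 mm above the deck. Bar 68 mm long, 12 mm thick, sides upright from 14 to 36 mm above the deck; below it a round collar 42 mm across and 14 mm high. The point turns with the handle: y along the bar, z up.
- handle_end (a point): Middle of one end face of the bar handle, 34 mm from the axis, 25 mm above the deck: the mixer's +y end while on, its -x end when off. The two ends are alike but for a white line on top of this one.
- rack: Loose empty white tube rack, 26 (x) by 118 (y) by 74 (z) mm, about 0.11 kg; one long side has slits. Origin: middle of its underside, z up. Starts upright on the deck, roughly along mixer y, its near face 20 to 26 mm beyond the switch axis towards mixer -x, blocking the handle. Grip it across its 26 mm near the top: the handle beside it is 36 mm high.
- tray: White rack tray, fixed on the bench beside the mixer, 270 (x) by 280 (y) mm, walls 5 mm thick and 45 mm high, floor 5 mm thick. Origin: middle of its underside, z up. Six fixed racks, 79 mm high with tubes to 100 mm above the bench, fill it from y = 50 mm to its +y wall.
- tray_space (a point): On the tray's floor, 5 mm above the bench, in the middle of the free part, which is 260 mm in x by 185 mm in y about this point. Axes as the tray's.
- speed_pointer (a point): Tip of the white pointer line on the rim of the round black speed knob (38 mm across, 22 mm high, its axis on the deck at mixer x = 78, y = 0 mm). To be left as it is.
- tube_a: Loose capped sample tube, 13 mm thick, 99 mm long, lying in the groove between two rollers at mixer x = -36 mm. Origin: its middle; y along it.
- tube_b: A like tube in the groove at mixer x = 36 mm. Origin: its middle; y along it.
- pot: Loose specimen pot with screw cap, 48 mm across, 68 mm high, on the bench beyond the tray. Origin: middle of its underside.
- wire_rack: Loose white wire rack of sample tubes, 64 (x) by 164 (y) mm, tubes to 105 mm high, on the bench beyond the mixer. Origin: middle of its underside.
Mind the look-alikes: they are no part of the job. Of the things that look like the rack, the smaller one is meant.

How it is judged:
At the end, for the whole second after the job is handed in: The switch is home in off (within 0.07 rad of the stop); the rack stands upright (within 0.08 rad) and still, flat on the free floor of the tray; the speed knob's pointer is within 6 mm, the two tubes on the rollers within 20 mm, and the pot and wire rack within 30 mm of where they began (value of joint switch above 1.5 rad and x of rack in the frame of tray_space between -0.12 and 0.12 m and y of rack in the frame of tray_space between -0.095 and 0.095 m and z of rack in the frame of tray_space between -0.004 and 0.004 m and angle between rack's own z axis and vertical below 0.08 rad and linear speed of rack below 0.02 m/s and distance of speed_pointer from where it was at the start of the episode below 0.006 m and distance of each of tube_a, tube_b from where it was at the start of the episode below 0.02 m and distance of each of pot, wire_rack from where it was at the start of the episode below 0.03 m); the robot touches nothing.
It fails at once if the tube rack is tipped over (more than 0.6 rad from upright) (angle between rack's own z axis and vertical above 0.6 rad).
It fails at once if the tube rack is dropped or thrown (moves faster than 0.6 m/s while the fingers do not hold it) (linear speed of rack above 0.6 m/s and contact force between the fingers and rack below 0.05 N).
It fails at once if the speed knob is turned (its pointer moves more than 6 mm) (distance of speed_pointer from where it was at the start of the episode above 0.006 m).
It fails at once if a tube lying on the rollers is shifted by more than 20 mm (distance of any of tube_a, tube_b from where it was at the start of the episode above 0.02 m).
It fails at once if the pot or the wire rack is shifted by more than 30 mm or tipped (distance of any of pot, wire_rack from where it was at the start of the episode above 0.03 m or angle between any of pot, wire_rack's own z axis and vertical above 0.4 rad).
It also fails if it takes over 58 s, if anything falls off the work surface, if the arm or the gripper's body presses on something with over 40 N, if the wrist force passes 120 N, or if a joint passes its speed limit or range.

### The arm

A 6-joint arm with a two-finger parallel gripper is mounted at the origin on the work surface. World frame = base frame: x ahead of the robot, y to its left, z up, the work surface at z = 0. Lengths are in m, angles in rad, forces in N, time in s.
With the tool pointing down it reaches from about 0.425 to 1.125 m from the base axis. Payload 14.9 kg.
Tool frame: the origin (TCP) lies at the very end of the fingers, on their centre line; the grasp point (between the pads) lies 19 mm behind it; z points along the fingers, y is the line along which they close (so a half turn about z gives the same grasp; the last joint's range is limited). The gripper opens to 91 mm and grips with 3 to 60 N. Pads are 32 mm wide; open, the fingers measure 118 mm over their backs; the gripper's body (76 mm by 178 mm) begins 60 mm behind the grasp point.
Start: joints at [1.284, 0.379, 1.734, -0, 1.028, -0.033], TCP at [0.176, 0.678, 0.214] pointing down, gripper open.
Joint ranges: [-2.77, 2.77], [-0.74, 2.19], [0, 2.66], [-1.06, 4.2], [0.31, 2.87], [-3.08, 3.08]. Speed limits (rad/s): [1.89, 1.89, 2.39, 3.14, 3.14, 3.14].

### API

Orientations are given as a rotation vector (axis times angle).
In Python, from plant import arm gives the robot as it stands.
- The arm moves only by the shell command python3 -m pendant 'ROWS'. ROWS is JSON, a list of rows, each a list of 3 entries, a list of its own where there are three numbers: the shift along the tool's x, y, z normalised to -1 to 1, where 1 is 15 cm, then the turn about the tool's z normalised to -1 to 1, where 1 is 180 degrees, then the opening, from -1 (shut) to 1 (fully open). A call has 1 to 10 rows; each row shifts and turns the commanded pose from where the row before left it, along the tool's axes as they then stand; what a row does not reach is not made up. A row lasts 1/8 s, in which the tool goes at most 62.5 mm and 10.7 degrees, less where a joint would pass 70% of its speed; a pose out of reach is approached as far as the arm can. A call with a number of a shift or a turn outside -1 to 1 is refused whole. A call with a gripper value outside its range is refused whole. The fingers move at their own pace and stop on an object; the grip force is fixed at half the most. Time passes only in rows, so rows that do not move let the fingers close. It gives the time, the measured TCP pose, the force, the opening and the grip force at its end, in the units of the state.
- arm.observe(): the state, without advancing time (a new reading comes with each control period).
- arm.camera(name): name is "scene" or "top" or "wrist"; returns a dict with "frame" (480x640x3 uint8, blue, green, red), "fx", "fy", "cx", "cy" (pixels), "view" (4x4, takes a point from world to camera coordinates). Camera axes: x right, y down, z forward; pixel columns grow to the right and rows downward; lengths in m; the calibration is good to about 2 mm. A picture is of the moment at which its call begins. There is no depth.
- arm.hand_in(): hands the job in; it is judged then, once.
The state is a dict: "t": time; "qpos": joint angles; "dq": joint speeds; "effort": joint torques, N m; "eef_pos": TCP position; "orientation": TCP orientation; "force": force on the tool from outside, world axes, zero at the start; "moment": the same for the moment, N m; "finger_gap": finger opening in m; "finger_force": force on a finger pad.
Only numpy, scipy, OpenCV 4.12 (cv2) and the standard library are available. Lean on these libraries where they do the work, as an engineer would, in place of code of your own. Each camera call takes 0.05 s, during which the arm holds its last target. There are 200 camera calls.

## Working session

There is one attempt and no reset: what is moved stays moved. The work goes in short steps, Python scripts to look and compute and a shell command to move; the robot and the scene stay as the last step left them, time stands still between calls to the robot, and variables do not carry over. Pictures are saved under pics/ and viewed, at most 10 in all, crops included, and the job is handed in when it is done.

```bash
mkdir -p pics; ls
cat > h.py <<'E'
import numpy as np, cv2
from plant import arm
def ray(c,u,v):
    V=np.array(c["view"]);R,t=V[:3,:3],V[:3,3]
    return -R.T@t, R.T@np.array([(u-c["cx"])/c["fx"],(v-c["cy"])/c["fy"],1.])
def onz(c,u,v,z):
    o,d=ray(c,u,v);return o+d*(z-o[2])/d[2]
def proj(c,p):
    V=np.array(c["view"]);q=V[:3,:3]@np.array(p)+V[:3,3]
    return np.array([c["fx"]*q[0]/q[2]+c["cx"],c["fy"]*q[1]/q[2]+c["cy"]])
E
python3 - <<'E'
from h import *
import pickle
for n in("scene","top"):
    c=arm.camera(n);pickle.dump(c,open(n+".pkl","wb"));cv2.imwrite(f"pics/{n}0.png",c["frame"]);print(n,ray(c,320,240))
s=arm.observe();print(s["t"],s["eef_pos"],s["orientation"],s["finger_gap"])
E
```

```text
pics
scene (array([ 0.95260056, -0.20732046,  0.93482793]), array([-0.44967085,  0.25398061, -0.85641171]))
top (array([0.44860165, 0.02845064, 1.12107195]), array([ 0.089275  , -0.03413902, -0.99557892]))
0.1 [0.17569075 0.67725329 0.21337199] [-3.97599843e-01 -3.11620443e+00  1.47782964e-03] 0.0913840427089707
```

View pics/top0.png

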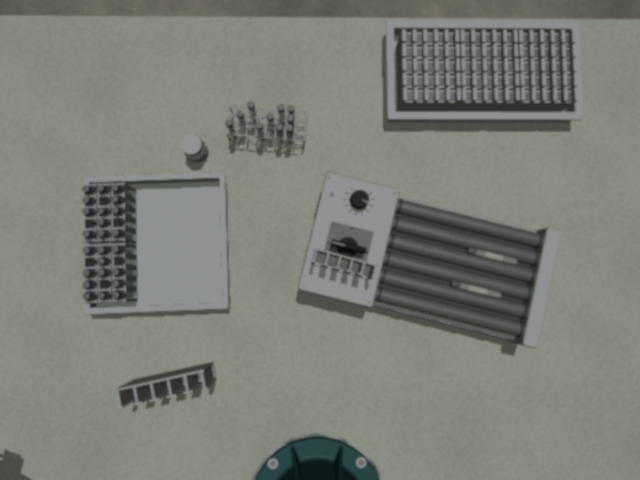

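View pics/scene0.png

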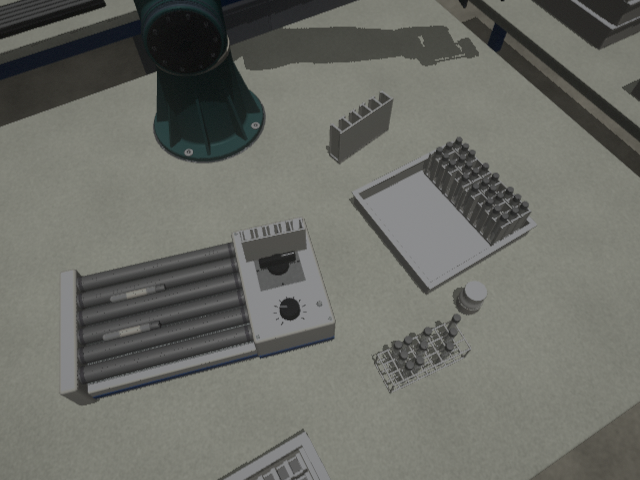

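Run:
```python
from h import *
import pickle
t=pickle.load(open("top.pkl","rb"));s=pickle.load(open("scene.pkl","rb"))
a=cv2.resize(t["frame"][168:312,296:404],None,fx=4,fy=4,interpolation=cv2.INTER_CUBIC)
b=cv2.resize(s["frame"][214:358,228:318],None,fx=4,fy=4,interpolation=cv2.INTER_CUBIC)
cv2.imwrite("pics/crop.png",np.hstack([a,b]));print(a.shape,b.shape)
for n,u,v,z in [("deckTL",330,173,.105),("deckTR",398,190,.105),("deckBL",300,290,.105),("knob",359,200,.127),("handle",348,245,.141),("trayTL",86,179,.045),("trayTR",224,175,.045),("trayBR",227,307,.045),("trayBL",90,312,.045),("blkT",557,230,.102),("blkB",537,344,.102)]: print(n,onz(t,u,v,z).round(4))
```

```text
(576, 432, 3) (576, 360, 3)
deckTL [ 0.6718 -0.027   0.105 ]
deckTR [ 0.6378 -0.1605  0.105 ]
deckBL [0.443  0.0329 0.105 ]
knob [ 0.6145 -0.081   0.127 ]
handle [ 0.5269 -0.0577  0.141 ]
trayTL [0.6731 0.4729 0.045 ]
trayTR [0.6811 0.1897 0.045 ]
trayBR [0.4091 0.1816 0.045 ]
trayBL [0.4009 0.4574 0.045 ]
blkT [ 0.558  -0.4743  0.102 ]
blkB [ 0.336  -0.4259  0.102 ]
```

View pics/crop.png

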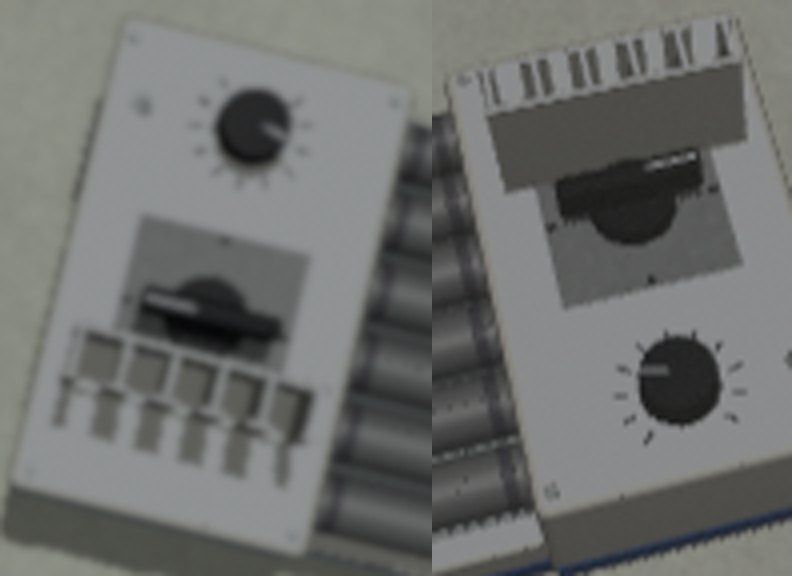

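Run:
```python
from h import *
import pickle
t=pickle.load(open("top.pkl","rb"));s=pickle.load(open("scene.pkl","rb"))
T=lambda x,y:((x+.5)/4-.5+296,(y+.5)/4-.5+168)
S=lambda x,y:((x-432+.5)/4-.5+228,(y+.5)/4-.5+214)
def tri(a,b):
    (o1,d1),(o2,d2)=ray(t,*a),ray(s,*b)
    k=np.linalg.lstsq(np.c_[d1,-d2],o2-o1,rcond=None)[0];p,q=o1+k[0]*d1,o2+k[1]*d2
    return ((p+q)/2).round(4),np.linalg.norm(p-q).round(4)
# mixer by rigid 2D fit
pts=[(127,17,.12,.075,.105),(412,97,.12,-.075,.105),(305,555,-.12,-.075,.105),(10,487,-.12,.075,.105),(255,126,.078,0,.127)]
A=np.array([onz(t,*T(a,b),z)[:2] for a,b,_,_,z in pts]);B=np.array([[c,d] for _,_,c,d,_ in pts])
A=np.vstack([A,onz(t,557,230,.102)[:2],onz(t,537,344,.102)[:2]]);B=np.vstack([B,[.12,-.407],[-.12,-.407]])
a,b=A-A.mean(0),B-B.mean(0);th=np.arctan2((b[:,0]*a[:,1]-b[:,1]*a[:,0]).sum(),(a*b).sum())
R=np.array([[np.cos(th),-np.sin(th)],[np.sin(th),np.cos(th)]]);o=A.mean(0)-R@B.mean(0)
print("mixer",o,th,"res mm",((A-B@R.T-o)*1e3).round(1).tolist())
axis=o+R@[-.018,0];print("axis",axis)
print("rack corners z.179 top:")
C=np.array([onz(t,*T(x,y),.179)[:2] for x,y in [(78,325),(318,383),(305,435),(65,380)]])
print(C.round(4),"mixfr",((C-o)@R).round(4))
C2=np.array([onz(s,*S(x,y),z)[:2] for x,y,z in [(745,65,.179),(487,112,.179),(735,15,.179),(470,75,.179),(748,140,.105),(505,192,.105)]])
print("scene mixfr",((C2-o)@R).round(4).tolist())
print(tri(T(78,325),S(745,65)),tri(T(318,383),S(487,112)))
H=np.array([onz(s,*S(x,y),.141)[:2] for x,y in [(557,180),(703,152)]]);print("bar",((H-o)@R).round(4))
```

```text
mixer [ 0.54145929 -0.06075229] -0.23909599346171076 res mm [[-1.7, -5.5], [-6.2, 0.4], [3.6, -0.5], [1.6, -4.0], [-1.1, -2.5], [-3.7, 10.2], [7.5, 1.9]]
axis [ 0.52397134 -0.05648945]
rack corners z.179 top:
[[ 0.5171  0.005 ]
 [ 0.4904 -0.1029]
 [ 0.4671 -0.0967]
 [ 0.4923  0.011 ]] mixfr [[-0.0393  0.0581]
 [-0.0396 -0.053 ]
 [-0.0638 -0.0525]
 [-0.0647  0.0581]]
scene mixfr [[-0.0321, 0.0601], [-0.0397, -0.057], [-0.0595, 0.0627], [-0.061, -0.0607], [-0.0358, 0.0606], [-0.0399, -0.0585]]
(array([0.5185, 0.0063, 0.1696]), np.float64(0.0034)) (array([ 0.4897, -0.1049,  0.1781]), np.float64(0.0039))
bar [[-0.0189 -0.0338]
 [-0.0149  0.0343]]
```

```bash
python3 -m pendant '[[[-0.3,-0.247,-0.07],0,1],[[-0.3,-0.247,-0.07],0,1],[[-0.3,-0.247,-0.07],0,1],[[-0.3,-0.247,-0.07],0,1],[[-0.3,-0.247,-0.07],0,1],[[-0.3,-0.247,-0.07],0,1],[[-0.3,-0.247,-0.07],0,1],[[-0.3,-0.247,-0.07],0,1]]'
python3 -m pendant '[[[-0.1,-0.318,0],0,1],[[-0.1,-0.318,0],0,1],[[-0.1,-0.318,0],0,1],[[-0.1,-0.318,0],0,1],[[-0.1,-0.318,0],0,1],[[-0.1,-0.318,0],0,1],[[-0.1,-0.318,0],0,1],[[0,0,0],0.055,1],[[0,0,0],0.055,1]]'
python3 -m pendant '[[[0,0,0],0.056,1],[[0,0,0],0.056,1],[[0,0,0],0.056,1],[[0,0,0],0.056,1],[[0,0,0],0.056,1],[[0,0,0],0.056,1],[[0,0,0],0.056,1],[[0,0,0],0,1],[[0,0,0],0,1]]'
python3 - <<'E'
from h import *
import pickle
c=arm.camera("wrist");pickle.dump(c,open("w.pkl","wb"));cv2.imwrite("pics/w1.png",c["frame"])
from scipy.spatial.transform import Rotation as Ro
s=arm.observe();print(s["eef_pos"],Ro.from_rotvec(s["orientation"]).as_matrix().round(4),ray(c,320,240))
E
```

```text
t: 1.1
eef_pos: [0.4505, 0.2985, 0.2982]
orientation: [-0.397, -3.116, 0.0]
force: [0.4, 1.9, 0.5]
finger_gap: 0.091
finger_force: 0.0
t: 2.22
eef_pos: [0.4673, -0.05, 0.2977]
orientation: [-0.938, -2.998, 0.0]
force: [0.1, -0.4, 0.3]
finger_gap: 0.0911
finger_force: 0.0
t: 3.35
eef_pos: [0.4675, -0.0493, 0.2978]
orientation: [-2.487, -1.92, 0.0]
force: [-0.3, 0.5, -0.5]
finger_gap: 0.0909
finger_force: 0.0
[ 0.46752638 -0.0492603   0.29785666] [[ 2.539e-01  9.672e-01 -2.000e-04]
 [ 9.672e-01 -2.539e-01 -0.000e+00]
 [-1.000e-04 -2.000e-04 -1.000e+00]] (array([0.48560391, 0.01951322, 0.4681917 ]), array([-0.08648263, -0.25398039, -0.96364951]))
```

View pics/w1.png

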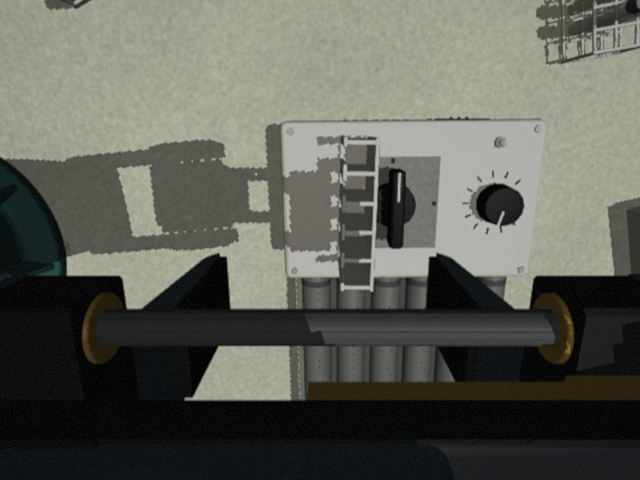

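Run:
```python
from h import *
import pickle
c=pickle.load(open("w.pkl","rb"))
M=np.array([onz(c,u,v,z)[:2] for u,v,z in [(282,121,.105),(545,121,.105),(528,275,.105),(286,277,.105),(503,205,.127),(399.5,170,.141),(396.5,248,.141)]])
B=np.array([[-.12,.075],[.12,.075],[.12,-.075],[-.12,-.075],[.078,0],[-.018,.034],[-.018,-.034]])
a,b=M-M.mean(0),B-B.mean(0);th=np.arctan2((b[:,0]*a[:,1]-b[:,1]*a[:,0]).sum(),(a*b).sum())
R=np.array([[np.cos(th),-np.sin(th)],[np.sin(th),np.cos(th)]]);o=M.mean(0)-R@B.mean(0)
print("mixer",o,th,((M-B@R.T-o)*1e3).round(1).tolist(),"axis",o+R@[-.018,0])
C=np.array([onz(c,u,v,.179)[:2] for u,v in [(344,137),(379,137),(374,291),(340,288)]])
print(C.round(4),((C-o)@R).round(4),C.mean(0));
d=(C[0]+C[1]-C[2]-C[3]);print("rack yaw",np.arctan2(-d[0],d[1]))
np.savez("m.npz",o=o,th=th)
```

```text
mixer [ 0.54339969 -0.06222828] -0.24943786945309004 [[3.1, -2.4], [-4.8, -2.1], [-1.1, 2.6], [2.6, 1.3], [-0.9, 1.1], [0.4, -0.9], [0.7, 0.3]] axis [ 0.52595676 -0.05778482]
[[ 0.4958  0.0123]
 [ 0.5198  0.006 ]
 [ 0.4899 -0.1076]
 [ 0.4647 -0.0984]] [[-0.0646  0.0605]
 [-0.0397  0.0603]
 [-0.0406 -0.0572]
 [-0.0673 -0.0545]] [ 0.49255481 -0.04692508]
rack yaw -0.2651596280227352
```

```bash
python3 -m pendant '[[[0.057,0.157,0],0,1],[[0,0,0.25],0,1],[[0,0,0.25],0,1],[[0,0,0.25],0,1],[[0,0,0.15],0,1],[[0,0,0.1],0,1],[[0,0,0],0,1],[[0,0,0],0,1]]'
python3 - <<'E'
from h import *
c=arm.camera("wrist");cv2.imwrite("pics/w2.png",c["frame"])
E
```

```text
t: 4.4
eef_pos: [0.4932, -0.0471, 0.1488]
orientation: [2.49, 1.915, 0.001]
force: [0.5, -0.4, 0.2]
finger_gap: 0.0914
finger_force: 0.0
```

View pics/w2.png

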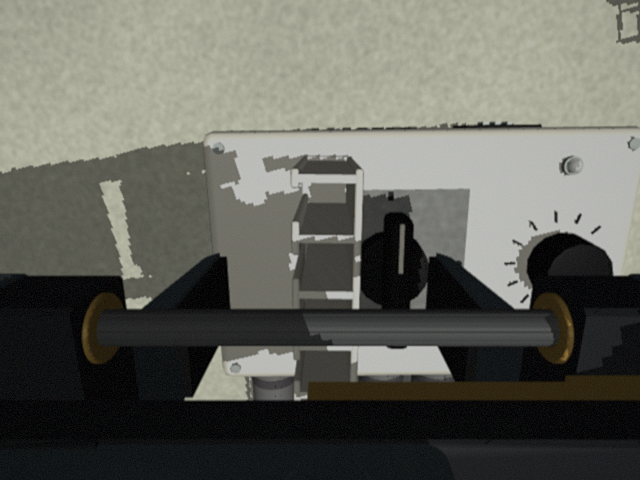

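Rack (columns 295–360) sits between the fingers, roughly centred on column 328; the handle is clear. Close.

```bash
python3 -m pendant '[[[0,0,0],0,-1],[[0,0,0],0,-1],[[0,0,0],0,-1],[[0,0,0],0,-1],[[0,0,0],0,-1],[[0,0,0],0,-1],[[0,0,0],0,-1],[[0,0,0],0,-1]]'
```

```text
t: 5.45
eef_pos: [0.4925, -0.0471, 0.1479]
orientation: [-2.491, -1.915, 0.0]
force: [0.9, 0.2, -0.0]
finger_gap: 0.0258
finger_force: 30.0
```

```bash
python3 -m pendant '[[[0,0,-0.05],0,-1],[[0,0,-0.1],0,-1],[[0,0,-0.15],0,-1],[[0,0,-0.15],0,-1],[[0,0,-0.15],0,-1],[[0,0,-0.1],0,-1]]'
python3 -m pendant '[[[0.11,-0.012,0],0,-1],[[0.2,-0.022,0],0,-1],[[0.25,-0.027,0],0,-1],[[0.25,-0.027,0],0,-1],[[0.25,-0.027,0],0,-1],[[0.25,-0.027,0],0,-1],[[0.25,-0.027,0],0,-1],[[0.25,-0.027,0],0,-1],[[0.25,-0.027,0],0,-1],[[0.12,-0.013,0],0,-1]]'
python3 - <<'E'
from h import *
c=arm.camera("wrist");t=arm.camera("top")
cv2.imwrite("pics/w3.png",np.hstack([cv2.resize(c["frame"],(400,300)),cv2.resize(t["frame"][140:380,60:380],(400,300))]))
s=arm.observe();print(s["eef_pos"],s["finger_gap"],s["finger_force"])
E
```

```text
t: 6.2
eef_pos: [0.4929, -0.0471, 0.2549]
orientation: [2.49, 1.914, 0.002]
force: [0.3, 0.1, -0.9]
finger_gap: 0.0259
finger_force: 30.0
t: 7.45
eef_pos: [0.5418, 0.2802, 0.2519]
orientation: [-2.489, -1.916, 0.002]
force: [-0.1, -0.2, -1.3]
finger_gap: 0.0259
finger_force: 30.0
[0.54196979 0.27950705 0.25214298] 0.025528991825502122 29.978883862495422
```

View pics/w3.png

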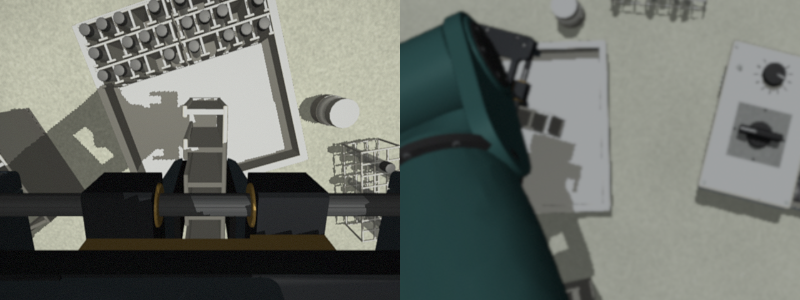

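The rack hangs upright in the fingers above the free floor of the tray; the pot and wire rack are clear. Lower.

```bash
python3 -m pendant '[[[0,0,0.1],0,-1],[[0,0,0.2],0,-1],[[0,0,0.25],0,-1],[[0,0,0.25],0,-1],[[0,0,0.25],0,-1],[[0,0,0.15],0,-1],[[0,0,0.1],0,-1],[[0,0,0.04],0,-1],[[0,0,0],0,-1],[[0,0,0],0,-1]]'
python3 -m pendant '[[[0,0,0.01],0,-1],[[0,0,0],0,-1],[[0,0,0],0,-1]]'
python3 -m pendant '[[[0,0,0.01],0,-1],[[0,0,0],0,-1],[[0,0,0],0,-1]]'
```

```text
t: 8.8
eef_pos: [0.543, 0.2782, 0.0528]
orientation: [2.491, 1.914, 0.002]
force: [0.4, -0.1, -0.9]
finger_gap: 0.0258
finger_force: 30.0
t: 9.18
eef_pos: [0.5425, 0.2781, 0.0505]
orientation: [2.491, 1.915, 0.0]
force: [0.9, -0.3, -1.8]
finger_gap: 0.0255
finger_force: 30.0
t: 9.55
eef_pos: [0.5425, 0.278, 0.0489]
orientation: [-2.491, -1.915, 0.0]
force: [-0.1, -0.6, -1.0]
finger_gap: 0.0261
finger_force: 30.0
```

```bash
python3 -m pendant '[[[0,0,0.007],0,-1],[[0,0,0],0,-1],[[0,0,0],0,-1]]'
python3 -m pendant '[[[0,0,0.007],0,-1],[[0,0,0],0,-1],[[0,0,0],0,-1]]'
```

```text
t: 9.93
eef_pos: [0.5425, 0.2781, 0.0479]
orientation: [2.491, 1.915, 0.0]
force: [-0.6, -0.2, -0.2]
finger_gap: 0.0259
finger_force: 30.0
t: 10.3
eef_pos: [0.5426, 0.2781, 0.0479]
orientation: [-2.491, -1.915, 0.0]
force: [-7.1, -3.7, 19.4]
finger_gap: 0.0255
finger_force: 30.0
```

```bash
python3 -m pendant '[[[0,0,-0.006],0,-1],[[0,0,0],0,-1],[[0,0,0],0,0.1],[[0,0,0],0,0.1],[[0,0,0],0,0.1],[[0,0,0],0,0.1],[[0,0,0],0,0.1]]'
python3 -m pendant '[[[0,0,-0.1],0,0.1],[[0,0,-0.2],0,0.1],[[0,0,-0.3],0,0.1],[[0,0,-0.3],0,0.1],[[0,0,-0.3],0,0.1],[[0,0,-0.2],0,0.1],[[0,0,0],0,0.1]]'
python3 - <<'E'
from h import *
c=arm.camera("wrist");t=arm.camera("scene")
cv2.imwrite("pics/w4.png",np.hstack([cv2.resize(c["frame"],(400,300)),cv2.resize(t["frame"][90:330,230:550],(400,300))]))
E
```

```text
t: 11.18
eef_pos: [0.5424, 0.278, 0.0477]
orientation: [-2.491, -1.915, 0.0]
force: [0.2, -0.8, -0.6]
finger_gap: 0.0497
finger_force: 0.0
t: 12.05
eef_pos: [0.5435, 0.2786, 0.2613]
orientation: [2.49, 1.914, 0.008]
force: [-0.1, -0.6, -0.4]
finger_gap: 0.0503
finger_force: 0.0
```

View pics/w4.png

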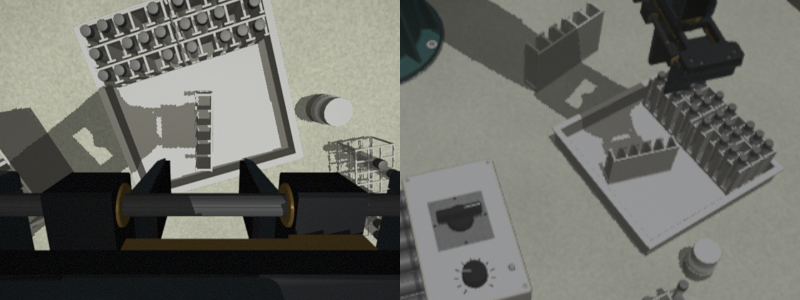

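The rack stands upright on the free floor, the pot and wire rack untouched. Now to the switch.

```bash
python3 -m pendant '[[[-0.12,0.025,0],0,0.1],[[-0.2,0.042,0],0,0.1],[[-0.28,0.059,0],0,0.1],[[-0.28,0.059,0],0,0.1],[[-0.28,0.059,0],0,0.1],[[-0.28,0.059,0],0,0.1],[[-0.28,0.059,0],0,0.1],[[-0.28,0.059,0],0,0.1],[[-0.2,0.04,0],0,0.1],[[0,0,0],0,0.1]]'
python3 - <<'E'
from h import *
c=arm.camera("wrist")
f=c["frame"];cv2.imwrite("pics/w5.png",f)
s=arm.observe();print(s["eef_pos"],s["orientation"])
import pickle;pickle.dump(c,open("w5.pkl","wb"))
for p in [(.5255,-.0575,.141),(.5255+.034*.247,-.0575+.034*.969,.141)]:print(proj(c,p))
E
```

```text
t: 13.4
eef_pos: [0.5233, -0.0608, 0.2568]
orientation: [-2.493, -1.911, 0.002]
force: [0.8, -0.3, -0.3]
finger_gap: 0.0503
finger_force: 0.0
[ 0.52347744 -0.05970195  0.25690293] [-2.49180258e+00 -1.91142837e+00  1.72938447e-03]
[329.50287216 224.32554563]
[328.91536608 178.44546523]
```

View pics/w5.png

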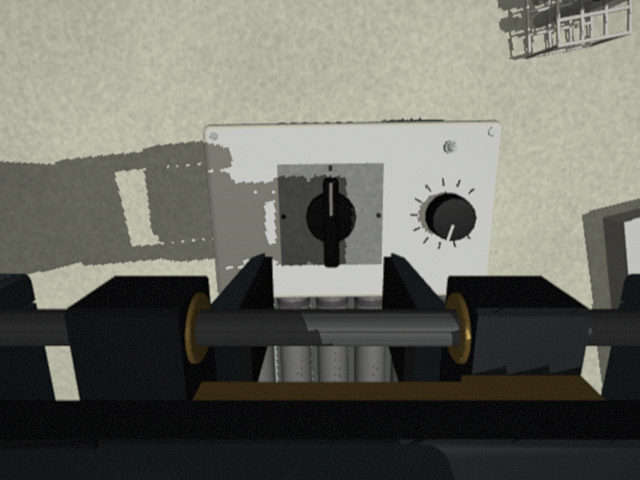

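Bar seen from (331,177) to (332,267), within 2 px of the prediction. Descend about it and close.

```bash
python3 -m pendant '[[[0.018,0.016,0.1],0,0.1],[[0,0,0.2],0,0.1],[[0,0,0.2],0,0.1],[[0,0,0.2],0,0.1],[[0,0,0.13],0,0.1],[[0,0,0.06],0,0.1],[[0,0,0],0,0.1],[[0,0,0],0,0.1]]'
```

```text
t: 14.45
eef_pos: [0.5279, -0.0565, 0.1248]
orientation: [2.49, 1.915, 0.001]
force: [0.1, 0.3, -0.5]
finger_gap: 0.05
finger_force: 0.0
```

```bash
python3 -m pendant '[[[0,0,0],0,-1],[[0,0,0],0,-1],[[0,0,0],0,-1],[[0,0,0],0,-1],[[0,0,0],0,-1],[[0,0,0],0,-1]]'
```

```text
t: 15.2
eef_pos: [0.5269, -0.0565, 0.1243]
orientation: [-2.489, -1.915, 0.002]
force: [-3.7, 0.7, 5.8]
finger_gap: 0.0123
finger_force: 30.0
```

```bash
python3 -m pendant '[[[0,0,0],-0.02,-1],[[0,0,0],-0.03,-1],[[0,0,0],-0.03,-1],[[0,0,0],-0.03,-1],[[0,0,0],0,-1]]'
```

```text
t: 15.82
eef_pos: [0.5261, -0.0564, 0.1242]
orientation: [-2.121, -2.313, 0.003]
force: [-10.9, 0.8, 12.5]
finger_gap: 0.012
finger_force: 30.0
```

```bash
python3 -m pendant '[[[0,0,0],-0.04,-1],[[0,0,0],-0.04,-1],[[0,0,0],-0.04,-1],[[0,0,0],-0.04,-1],[[0,0,0],0,-1]]'
```

```text
t: 16.45
eef_pos: [0.525, -0.0567, 0.1242]
orientation: [-1.477, -2.767, 0.004]
force: [-19.2, -2.9, 21.0]
finger_gap: 0.0119
finger_force: 30.0
```

```bash
python3 -m pendant '[[[0,0,0],-0.04,-1],[[0,0,0],-0.04,-1],[[0,0,0],-0.04,-1],[[0,0,0],-0.04,-1],[[0,0,0],-0.04,-1],[[0,0,0],0,-1],[[0,0,0],0,-1]]'
```

```text
t: 17.32
eef_pos: [0.5242, -0.0578, 0.1242]
orientation: [-0.55, -3.086, 0.005]
force: [-27.4, -16.6, 26.9]
finger_gap: 0.012
finger_force: 30.0
```

```bash
python3 -m pendant '[[[0,0,0],0,0.1],[[0,0,0],0,0.1],[[0,0,0],0,0.1],[[0,0,0],0,0.1],[[0,0,0],0,0.1],[[0,0,-0.1],0,0.1],[[0,0,-0.2],0,0.1],[[0,0,-0.3],0,0.1],[[0,0,-0.3],0,0.1],[[0,0,0],0,0.1]]'
python3 - <<'E'
from h import *
c=arm.camera("wrist");t=arm.camera("scene")
a=cv2.resize(c["frame"],(400,300));b=cv2.resize(t["frame"][100:400,60:560],(400,240));b=np.vstack([b,np.zeros((60,400,3),np.uint8)])
z=cv2.resize(t["frame"][210:360,220:345],(250,300))
cv2.imwrite("pics/w6.png",np.vstack([np.hstack([a,b]),np.hstack([z,np.zeros((300,550,3),np.uint8)])]))
E
```

```text
t: 18.58
eef_pos: [0.5293, -0.0569, 0.2637]
orientation: [0.552, 3.086, 0.0]
force: [-0.9, 0.3, -0.4]
finger_gap: 0.0499
finger_force: 0.0
```

View pics/w6.png

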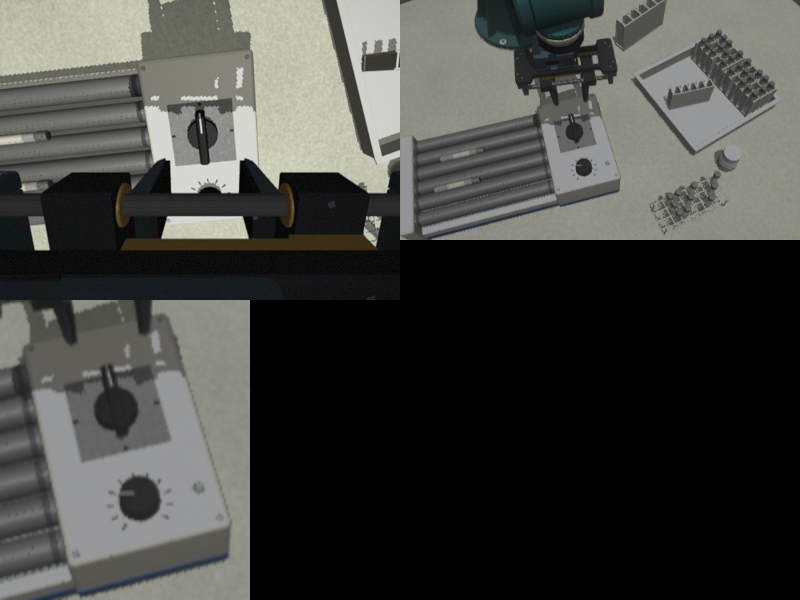

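Run:
```python
from h import *
c=arm.camera("wrist");m=np.load("m.npz");g=cv2.cvtColor(c["frame"],6)
out=[];ax=np.array([.5265,-.058])
print(proj(c,[*ax,.141]))
for v in range(180,262,6):
    u=np.where(g[v,270:380]<45)[0]+270
    if len(u): 
        a,b=onz(c,u.min(),v,.141)[:2],onz(c,u.max(),v,.141)[:2]
        print(v,u.min(),u.max(),((a+b)/2).round(4),(np.linalg.norm(a-b)*1e3).round(1))
cv2.imwrite("pics/w7.png",cv2.resize(c["frame"][150:290,220:430],None,fx=3.5,fy=3.5,interpolation=cv2.INTER_CUBIC))
```

```text
[325.24313456 227.31798062]
180 316 326 [ 0.4921 -0.0485] 7.3
186 313 327 [ 0.496  -0.0507] 10.3
192 313 328 [ 0.5002 -0.0519] 11.0
198 310 339 [ 0.5054 -0.0507] 21.4
204 305 344 [ 0.5096 -0.0523] 28.9
210 302 347 [ 0.5139 -0.0539] 33.5
216 301 348 [ 0.5182 -0.0555] 35.1
222 316 332 [ 0.5223 -0.0574] 12.0
228 317 332 [ 0.5268 -0.0587] 11.3
234 317 333 [ 0.5313 -0.06  ] 12.1
240 318 334 [ 0.536  -0.0609] 12.1
246 320 333 [ 0.5406 -0.0622] 9.9
252 321 334 [ 0.5453 -0.0632] 9.9
258 270 334 [ 0.543  -0.0832] 49.2
```

View pics/w7.png

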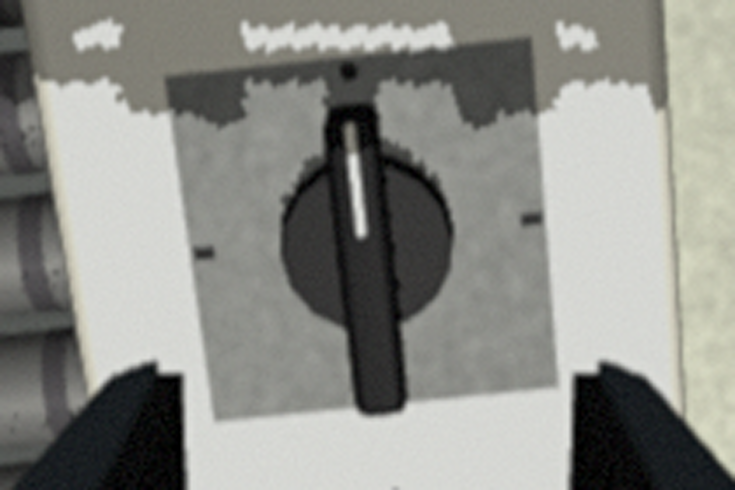

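The bar now points at the dot. It measures -0.253 rad against the mixer's -0.249, so the switch is home. The knob, tubes and rack look right.

```bash
python3 -c "
from plant import arm
print(arm.hand_in())"
```

```text
the job is handed in; nothing more can be done
None
```

The job is handed in: the switch is home in off, the rack stands upright on the tray's free floor, and in the last pictures the knob, tubes, pot and wire rack look unmoved; no verdict came back.

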